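Clamp a moss picture in the torque-limited glue press

ROBOT

A 6-joint arm with a two-finger parallel gripper is mounted at the origin on the work surface. World frame = base frame: x ahead of the robot, y to its left, z up, the work surface at z = 0. Lengths are in mm, angles in degrees, forces in N, time in s.
With the tool pointing down it reaches from about 300 to 850 mm from the base axis. Payload 4.2 kg.
Tool frame: the origin (TCP) lies between the finger pads; the fingertips stand 11 mm ahead of it and the grasp point (between the pads) lies 8 mm behind it (env.tips_ahead is the distance from the TCP to the fingertips, in mm); z points along the fingers, y is the line along which they close (so a half turn about z gives the same grasp; the last joint's range is limited). The gripper opens to 91 mm and grips with 3 to 60 N. Pads are 32 mm wide; open, the fingers measure 118 mm over their backs; the gripper's body (76 mm by 178 mm) begins 60 mm behind the grasp point.
Start: joints at [-69.385, 18.312, 89.639, -0, 72.044, -1.146], TCP at [213.176, -534.039, 224.976] pointing down, gripper open.
Joint ranges: [-177.97, 177.97], [-48.28, 115.42], [12.27, 149.76], [-77.06, 257.06], [2.81, 150.46], [-146.56, 146.56]. Speed limits (degrees/s): [147.25, 147.25, 180, 180, 180, 180].

INTERFACE

Orientations are given as [roll, pitch, yaw] about the fixed x, y, z axes, in that order (R = Rz(yaw) Ry(pitch) Rx(roll)).
In Python, from workcell import env, cams gives the robot as it stands.
- The arm moves only by the tool step_arm, never from a script. Its arguments are lists of equal length, an entry for each row: "linear": the shift along the tool's x, y, z in units of 30 cm (1.0 is 30 cm), a list of three; "turn": the turn about the tool's z in units of 360 degrees (1.0 is 360 degrees). In form: {"linear": [[tx, ty, tz], ...], "turn": [turn, ...]}. A call has 1 to 20 rows; each row is the pose to reach, as a shift and turn from the pose commanded when the call began, along the tool's axes at that moment, turning the shorter way round; what a row does not reach only later rows make up. A row lasts 1/8 s, in which the tool goes at most 62.5 mm and 10.7 degrees, less where a joint would pass 70% of its speed; a pose out of reach is approached as far as the arm can. A call with a number of a shift or a turn outside -1 to 1 is refused whole. A call with a gripper value outside its range is refused whole. "fingers" is the closure, from -1 (fully open) to 1 (shut), so that 0 is half open, set as the call begins (left out, the last holds). The fingers move at their own pace and stop on an object; "force" is the grip in N (left out, the last holds). Time passes only in rows, so rows that repeat a pose let the fingers close. It gives the time, the measured TCP pose, the force, the opening and the grip force at its end, in the units of the state.
- env.state(): the state, without advancing time (a new reading comes with each control period).
- cams.grab_frame(name): name is "side" or "top" or "wrist"; returns a dict with "color" (400x640x3 uint8, blue, green, red), "fx", "fy", "cx", "cy" (pixels), "extrinsics" (4x4, takes a point from camera to world coordinates); the wrist camera has in their place "tool_from_camera" (4x4, takes a point from camera to tool coordinates, whose origin is the TCP and whose axes are the flange's). Camera axes: x right, y down, z forward; pixel columns grow to the right and rows downward; lengths in mm; the calibration is good to about 2 mm. A picture is of the moment at which its call begins: read the wrist's pose just before it. There is no depth.
- env.job_done(): hands the job in; it is judged then, once.
The state is a dict: "time_s": time; "qpos": joint angles; "qvel": joint speeds; "effort": joint torques, N m; "ee_pos": TCP position; "ee_rot": TCP orientation; "force": force on the tool from outside, world axes, zero at the start; "torque": the same for the moment, N m; "gripper_width": finger opening in mm; "gripper_force": force on a finger pad.
Only numpy, scipy, OpenCV 4.12 (cv2) and the standard library are available. Lean on these libraries where they do the work, as an engineer would, in place of code of your own. Each camera call takes 0.05 s, during which the arm holds its last target. There are 200 camera calls.

TASK

Slide the small moss picture gently along the press bed, under the foot, until its far edge is fully home against the back stop. Then turn the red torque cap clockwise, re-gripping as needed, until its slip clutch lets go: the cap should slip about 30 degrees past the dark flange below it, certainly no more than 60, as over-running wears the clutch. Leave the picture clamped and everything else where it was.

Things in the scene. Friction and masses are not known exactly. Their poses are not given: they have to be found in the camera images.
- press: Fixed blue and grey screw press. Origin on the table under the vertical screw axis; x points from its open front (robot side) to its back, z up. Bed: top 15 mm above the table, x = -160 to 110 mm, 150 mm wide. Two guides on it, 10 mm high, inner faces at y = +-48 mm. Blue bridge 44 mm wide from x = -25 to 100 mm, underside 85 mm, top 115 mm above the table, on a column behind the stop.
- stop (a point): Middle of the face of the aluminium back stop, at x = 45 mm, y = 0 in the press frame, at bed height; the stop is 25 mm high, 116 mm wide. Axes as the press.
- plaque: Loose moss picture, about 0.35 kg, flat between the guides: wooden frame 120 (x) by 90 (y) by 20 mm, moss on the near half to 29 mm, a hanging block on the far half, 26 mm high in all. Origin: centre of the underside; x to its far edge at +60 mm, near end face at -60 mm. Starts 35 to 60 mm short of home (origin then 60 mm before the stop). Over 35 N of push damages it.
- foot: Black round press foot, 32 mm across, on a steel rod below the bridge; origin at the centre of its underside, which starts 3 to 6 mm above the level of the hanging block's top. It goes down 3 mm per rad of screw turning. The screw is self-locking: the foot stays where it is left.
- screw: Dark flange on the bridge, 68 mm across, 5 mm thick, with a white mark along its own x: the screw itself. Origin on the axis at its underside, 120 mm above the table. It turns with the cap until the foot bears hard on the block, then stops while the cap slips on. Never grip or turn the flange: that bypasses the clutch. Flange and cap stay at their heights.
- cap: Red ribbed torque cap, cylinder 40 mm across, 45 mm high, white mark along its own x. Origin on the axis at its underside, 126 mm above the table; grip 26 to 32 mm above that, clear of the flange. Clockwise from above tightens; turning back while gripped loosens. The marks of cap and flange start in line; the angle between them is the slip.
- cap_grip (a point): Point on the cap's axis 30 mm above its underside, where to grip. Resisting torque while turning: about 0.28 N m with the foot free, rising over about 0.4 rad once the foot bears, then steady at 0.5 N m while the clutch slips (smoothly, no notches). The cap is sprung on its clutch (8 N m/rad): held still after a turn it keeps pushing back, over 0.35 N m once slipping, near zero if free.
- glue_mid (a point): Bystander: white glue bottle with orange cap, 44 mm wide, 100 mm high, loose beside the press; point at its centre.
- jar_mid (a point): Bystander: amber jar with steel lid, 52 mm wide, 60 mm high, loose beside the press; point at its centre.
- brush_mid (a point): Bystander: small brush lying on the table; point at its origin.
Things that resemble listed ones, but are neither listed nor needed, are in the scene too. Leave any blue or yellow look-alike of the plaque alone.

How it is judged (in metres and radians):
On the way, in this order (a step that is already met when the one before it is completed fails the run):
1. the moss picture is home against the back stop, not yet clamped (x of plaque in the frame of press above -0.018 m and z of plaque in the frame of press below 0.018 m and angle between the x axis of plaque and the x axis of press, either way round below 0.05 rad and contact force between foot and plaque below 1 N), for 0.2 s.
2. the foot clamps the picture and the cap has slipped at least 0.2 rad past the flange (x of plaque in the frame of press above -0.018 m and z of plaque in the frame of press below 0.018 m and angle between the x axis of plaque and the x axis of press, either way round below 0.05 rad and contact force between foot and plaque above 30 N and angle between the x axis of cap and the x axis of screw, either way round above 0.2 rad), for 0.2 s.
At the end, for the whole second after the job is handed in: The picture lies flat on the bed within 3 mm of the back stop and square to it (0.05 rad), at rest; the foot clamps it with more than 30 N; the cap's mark stands 0.2 to 1.1 rad past the flange's mark (all of step 2 and not (angle between the x axis of cap and the x axis of screw, either way round above 1.1 rad) and linear speed of plaque below 0.01 m/s); the robot touches nothing.
It fails at once if the clutch is over-run: cap more than 1.1 rad past the flange (angle between the x axis of cap and the x axis of screw, either way round above 1.1 rad).
It fails at once if the picture is rammed: fingers press it with more than 35 N (contact force between the fingers and plaque above 35 N).
It fails at once if the clutch is bypassed: the foot presses with more than 110 N (contact force between foot and plaque above 110 N).
It fails at once if a bystander (glue bottle, jar, brush) is displaced more than 30 mm (distance of any of glue_mid, jar_mid, brush_mid from where it was at the start of the episode above 0.03 m).
It also fails if it takes over 61 s, if anything falls off the work surface, if the arm or the gripper's body presses on something with over 40 N, if the wrist force passes 120 N, or if a joint passes its speed limit or range.

## Working session

There is one attempt and no reset: what is moved stays moved. The work goes in short steps, Python scripts to look and compute and a tool call to move; the robot and the scene stay as the last step left them, time stands still between calls to the robot, and variables do not carry over. Pictures are saved under pics/ and viewed, at most 10 in all, crops included, and the job is handed in when it is done.

Besides the shell and the picture viewer there is one more tool, called after ">>>" as name([rows], argument=value, ...), one row to a line, values as JSON. step_arm: Moves the arm, as the interface text tells. Its arguments: {"type":"object","properties":{"linear":{"type":"array"},"turn":{"type":"array"},"fingers":{"type":"number"},"force":{"type":"number"}},"required":["linear","turn"]}

```bash
ls; mkdir -p pics
python3 - <<'E'
from workcell import env,cams
import cv2,numpy as np
np.set_printoptions(precision=3,suppress=True)
print(env.state())
for n in("side","top"):
    f=cams.grab_frame(n); cv2.imwrite(f"pics/{n}0.png",f["color"]); print(n,f["fx"],f["fy"],f["cx"],f["cy"]); print(f["extrinsics"])
    np.save(f"pics/{n}_T.npy",f["extrinsics"])
f=cams.grab_frame("wrist");print(f["tool_from_camera"],f["fx"])
E
```

```text
pics
{'time_s': 0.0, 'qpos': array([-69.387,  18.352,  89.709,   0.   ,  72.043,  -1.146]), 'qvel': array([0.056, 0.024, 0.014, 0.083, 0.079, 0.06 ]), 'effort': array([ -0.002, -41.246, -23.197,   0.073,   0.046,  -0.   ]), 'ee_pos': array([ 212.981, -533.558,  224.096]), 'ee_rot': array([-179.896,   -0.002,   21.759]), 'force': array([-0.089,  0.181,  0.301]), 'torque': array([-0.008, -0.061,  0.003]), 'gripper_force': 0.0, 'gripper_width': 91.17166148593068}
side 448.95240786037164 448.95240786037164 315.5890534140372 201.4091618626792
[[  -0.842   -0.377    0.386   53.143]
 [  -0.54     0.59    -0.601  794.316]
 [  -0.001   -0.714   -0.7   1005.572]
 [   0.       0.       0.       1.   ]]
top 404.21076391078094 404.21076391078094 319.41610366455734 199.7033489074056
[[   0.002   -0.989    0.148  415.754]
 [  -1.      -0.002    0.001   30.052]
 [  -0.      -0.148   -0.989 1054.589]
 [   0.       0.       0.       1.   ]]
[[  -0.      -0.966   -0.258   73.496]
 [   1.      -0.001    0.001    0.557]
 [  -0.001   -0.258    0.966 -160.933]
 [   0.       0.       0.       1.   ]] 358.7646034524138
```

View pics/top0.png

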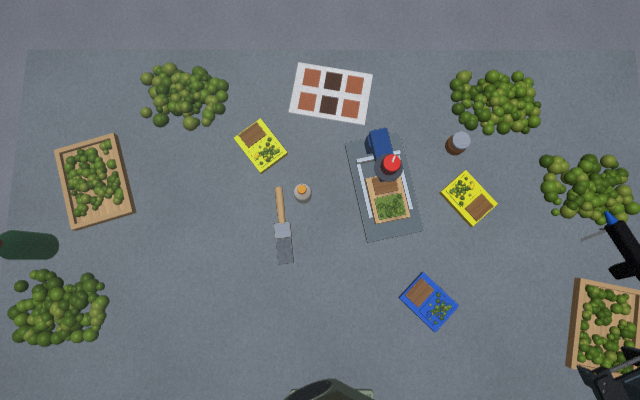

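View pics/side0.png

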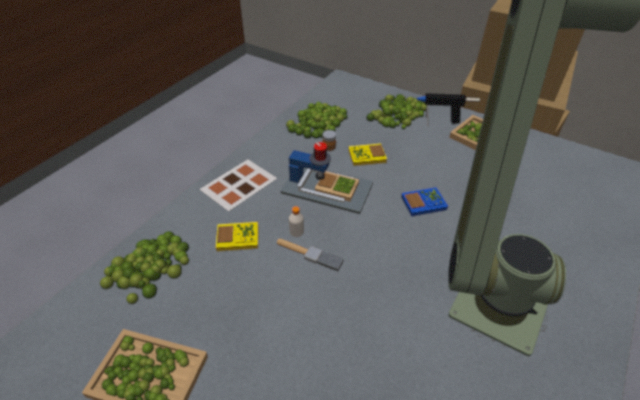

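The top view shows the press around (383,187), with the red cap at (391,164). The only wooden moss picture on its bed is at (388,198). The look-alikes are yellow at (261,146) and (469,198), blue at (429,301), plus the big trays, and none of these lies on the bed. I'll confirm that in an enlarged crop.

Run:
```python
import cv2
a=cv2.imread("pics/top0.png")[122:247,335:475]
cv2.imwrite("pics/topc.png",cv2.resize(a,None,fx=4.8,fy=4.8,interpolation=cv2.INTER_CUBIC))
```

```text
(no output)
```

View pics/topc.png

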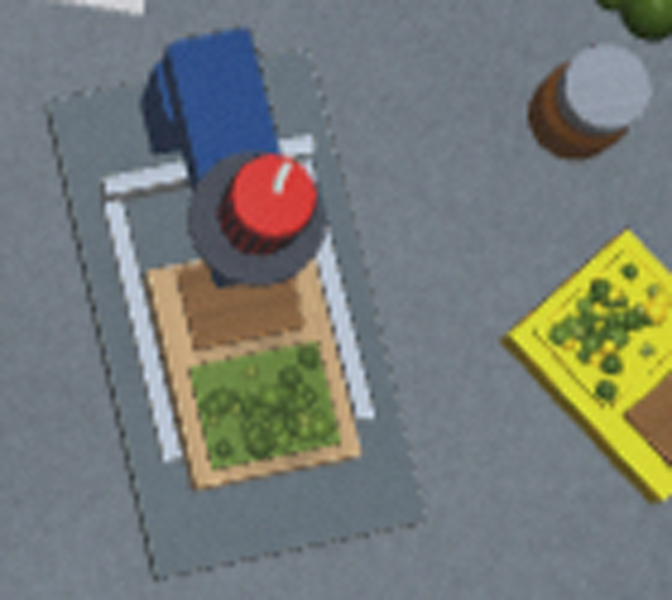

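The crop confirms it: a wooden picture with moss on its near half and a brown block on its far half lies between the guides, and there is no other on the bed. Crop pixels: bed corners (48,102), (310,48), (426,518), (155,578); plaque near top corners (203,488), (360,455); cap top centre (274,195).

```bash
cat > h.py <<'E'
import numpy as np
def ray(cam,uv,z):
    T=np.load(f"pics/{cam}_T.npy"); fx,cx,cy={"top":(404.21,319.416,199.703),"side":(448.952,315.589,201.409)}[cam]
    d=T[:3,:3]@np.array([(uv[0]-cx)/fx,(uv[1]-cy)/fx,1]); o=T[:3,3]
    return o+d*(z-o[2])/d[2]
E
python3 - <<'E'
from h import *
from scipy.optimize import least_squares
np.set_printoptions(precision=1,suppress=True)
c=lambda u,v:((u+.5)/4.8-.5+335,(v+.5)/4.8-.5+122)
obs=[ray("top",c(*p),z)[:2] for p,z in [((48,102),15),((310,48),15),((426,518),15),((155,578),15),((274,195),171),((105,186),40),((313,143),40)]]
mod=np.array([(110,75),(110,-75),(-160,-75),(-160,75),(0,0),(45,58),(45,-58)])
def P(p):
    s,k=np.sin(p[2]),np.cos(p[2]); return mod@np.array([[k,s],[-s,k]])+p[:2]
r=least_squares(lambda p:(P(p)-obs).ravel(),[400,-140,0])
print(r.x,np.degrees(r.x[2])); print((P(r.x)-obs))
R=np.array([[np.cos(r.x[2]),np.sin(r.x[2])],[-np.sin(r.x[2]),np.cos(r.x[2])]])
for p in [(203,488),(360,455),(150,268)]: print(R@(ray("top",c(*p),35)[:2]-r.x[:2]))
for p,z in [((490,198),0),((302,190),100),((285,222),5),((456,145),0),((461,139),60)]: print(ray("top",p,z))
E
```

```text
[ 634.9 -130.6    0.2] 12.014312094727952
[[ 2.6  1.3]
 [ 2.5  0.4]
 [-0.5 -0.7]
 [ 0.7  0.3]
 [ 1.6  0.4]
 [-3.5 -0.2]
 [-3.4 -1.4]]
[-120.3   42. ]
[-120.3  -43.1]
[ 0.7 43. ]
[ 579.2 -419.3    0. ]
[582.1  72.6 100. ]
[514.  120.4   5. ]
[ 723.4 -336.5    0. ]
[ 721.7 -329.1   60. ]
```

>>> step_arm([
  [0.084, -0.055, 0],
  [0.168, -0.11, 0],
  [0.252, -0.165, 0],
  [0.336, -0.22, 0],
  [0.42, -0.275, 0],
  [0.504, -0.33, 0],
  [0.588, -0.385, 0],
  [0.672, -0.44, 0],
  [0.756, -0.495, 0],
  [0.84, -0.55, 0],
], turn=[-0.025, -0.05, -0.075, -0.1, -0.125, -0.15, -0.175, -0.2, -0.225, -0.25], fingers=0)

```text
time_s: 1.4
ee_pos: [386.4, -286.4, 224.8]
ee_rot: [-180.0, -0.0, 112.1]
force: [0.6, 0.2, 1.1]
gripper_width: 45.5
gripper_force: 0.0
```

>>> step_arm([
  [0.03, 0.047, 0],
  [0.06, 0.094, 0],
  [0.09, 0.141, 0],
  [0.12, 0.188, 0],
  [0.15, 0.235, 0],
  [0.18, 0.282, 0],
  [0.21, 0.329, 0],
  [0.24, 0.376, 0],
  [0.271, 0.423, 0],
  [0.271, 0.423, 0],
  [0.271, 0.423, 0],
], turn=[-0.025, -0.05, -0.075, -0.1, -0.125, -0.15, -0.175, -0.2, -0.223, -0.223, -0.223])

```text
time_s: 2.78
ee_pos: [473.4, -165.1, 224.8]
ee_rot: [-180.0, -0.0, -168.1]
force: [-0.3, -0.5, -0.5]
gripper_width: 45.6
gripper_force: 0.0
```

>>> step_arm([
  [0, 0, 0.1],
  [0, 0, 0.2],
  [0, 0, 0.3],
  [0, 0, 0.4],
  [0, 0, 0.5],
  [0, 0, 0.58],
  [0, 0, 0.62],
  [0, 0, 0.645],
  [0, 0, 0.645],
], turn=[0, 0, 0, 0, 0, 0, 0, 0, 0])

```text
time_s: 3.9
ee_pos: [473.8, -165.0, 31.6]
ee_rot: [-180.0, 0.0, -168.0]
force: [0.7, 0.5, 0.3]
gripper_width: 45.9
gripper_force: 0.0
```

Run:
```python
from workcell import env,cams
import cv2
s=env.state(); print(s["ee_pos"],s["force"])
a=cams.grab_frame("side")["color"][130:230,260:400]; b=cams.grab_frame("wrist")["color"]
cv2.imwrite("pics/side1.png",cv2.resize(a,None,fx=5,fy=5,interpolation=cv2.INTER_CUBIC)); cv2.imwrite("pics/w1.png",b)
```

```text
[ 473.83671141 -165.04453865   31.55354796] [0.73761246 0.48024326 0.27520067]
```

View pics/side1.png

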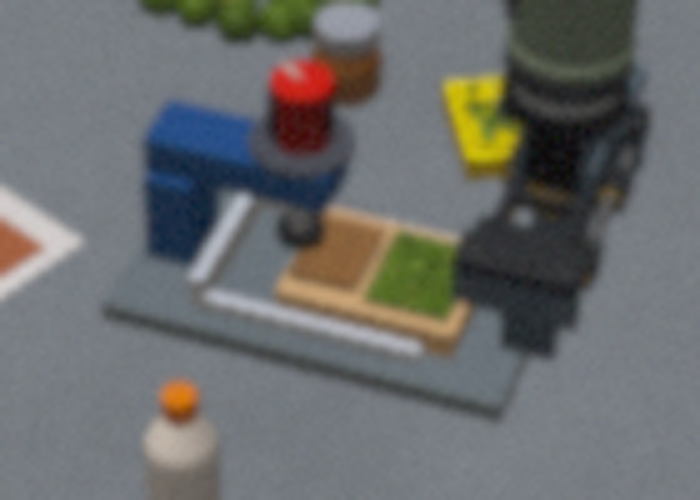

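The fingers stand upright in front of the plaque's near face at crop pixel (440,340), with the hand clear of the press. Next I push gently along the press x (tool -x).

>>> step_arm([
  [-0.02, 0, 0],
  [-0.04, 0, 0],
  [-0.06, 0, 0],
  [-0.07, 0, 0],
  [-0.08, 0, 0],
  [-0.09, 0, 0],
  [-0.1, 0, 0],
  [-0.11, 0, 0],
  [-0.12, 0, 0],
  [-0.13, 0, 0],
  [-0.14, 0, 0],
  [-0.15, 0, 0],
  [-0.16, 0, 0],
  [-0.17, 0, 0],
  [-0.18, 0, 0],
  [-0.19, 0, 0],
  [-0.2, 0, 0],
  [-0.21, 0, 0],
], turn=[0, 0, 0, 0, 0, 0, 0, 0, 0, 0, 0, 0, 0, 0, 0, 0, 0, 0])

```text
time_s: 6.25
ee_pos: [532.5, -151.6, 31.4]
ee_rot: [179.9, -0.3, -167.9]
force: [-7.9, -2.6, 6.4]
gripper_width: 45.8
gripper_force: 3.5
```

Run:
```python
from workcell import env,cams
import cv2
s=env.state(); print(s["ee_pos"],s["force"])
a=cams.grab_frame("side")["color"][130:230,260:400]
cv2.imwrite("pics/side2.png",cv2.resize(a,None,fx=5,fy=5,interpolation=cv2.INTER_CUBIC))
```

```text
[ 532.50571761 -151.61772067   31.36210005] [-7.94581813 -2.5916106   6.38689301]
```

View pics/side2.png

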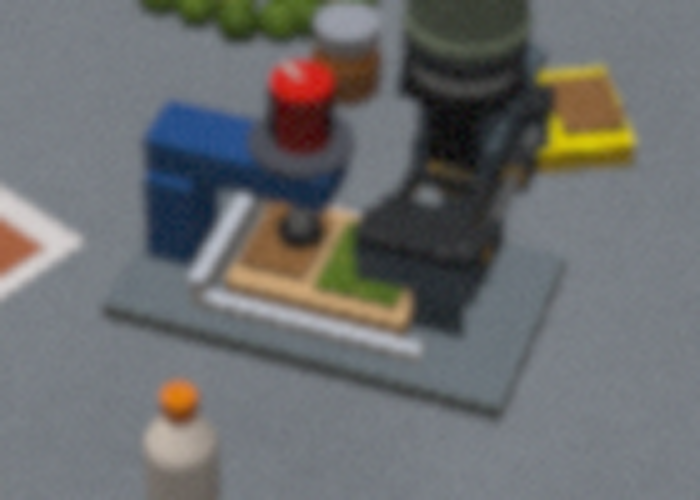

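The picture has moved about 33 mm and is still straight between the guides. Its far corner (228,275) is about 12 mm short of the stop. I'll continue in finer steps and watch the force.

>>> step_arm([
  [-0.005, 0, 0],
  [-0.01, 0, 0],
  [-0.015, 0, 0],
  [-0.02, 0, 0],
  [-0.025, 0, 0],
  [-0.03, 0, 0],
], turn=[0, 0, 0, 0, 0, 0])

```text
time_s: 7.05
ee_pos: [541.3, -149.8, 31.3]
ee_rot: [179.9, -0.3, -167.9]
force: [-7.4, -1.1, 4.8]
gripper_width: 45.4
gripper_force: 3.4
```

>>> step_arm([
  [-0.003, 0, 0],
  [-0.006, 0, 0],
  [-0.006, 0, 0],
], turn=[0, 0, 0])

```text
time_s: 7.42
ee_pos: [542.2, -149.6, 31.4]
ee_rot: [179.9, -0.4, -167.9]
force: [-9.4, -2.9, 7.0]
gripper_width: 45.4
gripper_force: 4.5
```

>>> step_arm([
  [-0.003, 0, 0],
  [-0.006, 0, 0],
  [-0.006, 0, 0],
], turn=[0, 0, 0])

```text
time_s: 7.8
ee_pos: [542.3, -149.6, 31.4]
ee_rot: [179.9, -0.6, -167.9]
force: [-12.4, -3.9, 9.7]
gripper_width: 45.7
gripper_force: 6.7
```

Run:
```python
from workcell import env,cams
import cv2
s=env.state(); print(s["ee_pos"],s["force"])
a=cams.grab_frame("side")["color"][155:215,285:365]
cv2.imwrite("pics/side3.png",cv2.resize(a,None,fx=8,fy=8,interpolation=cv2.INTER_CUBIC))
```

```text
[ 542.26077032 -149.55408976   31.39789317] [-12.4280863   -3.86893496   9.74979482]
```

View pics/side3.png

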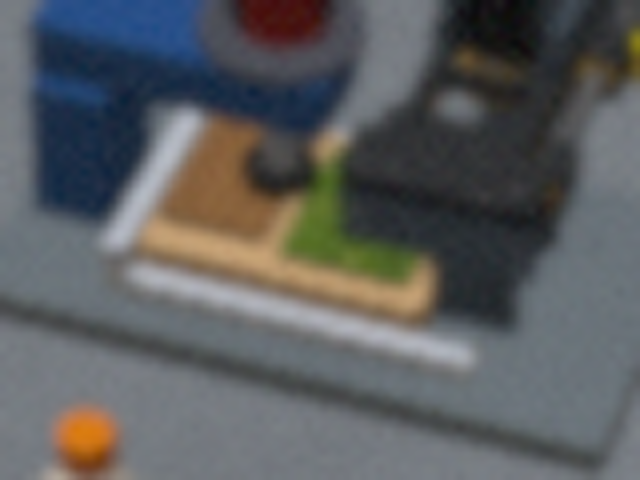

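It's stalled: 1.8 mm more was commanded, it moved 0.1 mm, and the force rose to 13 N. In the picture the far edge lies flush on the stop at crop pixel (140,235). So it's home. I'll back off, rise and hover over the cap.

>>> step_arm([
  [0.01, 0, 0],
  [0.03, 0, 0],
  [0.06, 0, 0],
  [0.1, 0, 0],
  [0.1, 0, -0.08],
  [0.1, 0, -0.2],
  [0.1, 0, -0.35],
  [0.1, 0, -0.5],
  [0.1, 0, -0.6],
  [0.1, 0, -0.6],
], turn=[0, 0, 0, 0, 0, 0, 0, 0, 0, 0])

```text
time_s: 9.1
ee_pos: [519.2, -155.8, 213.8]
ee_rot: [-179.8, 0.3, -168.0]
force: [0.2, -0.2, -1.9]
gripper_width: 45.6
gripper_force: 0.0
```

>>> step_arm([
  [-0.06, 0, 0],
  [-0.14, 0, 0],
  [-0.22, 0, 0],
  [-0.3, 0, 0],
  [-0.36, 0, 0],
  [-0.394, 0, 0],
  [-0.394, 0, 0],
  [-0.394, 0, 0],
], turn=[0, 0, 0, 0, 0, 0, 0, 0], fingers=-1)

```text
time_s: 10.1
ee_pos: [633.4, -130.7, 210.9]
ee_rot: [180.0, -0.1, -168.0]
force: [0.2, 0.2, 0.0]
gripper_width: 91.2
gripper_force: 0.0
```

Run:
```python
from workcell import env,cams
import cv2,numpy as np
np.set_printoptions(precision=3,suppress=True)
s=env.state(); print(s["ee_pos"],s["ee_rot"],s["force"],s["torque"],s["qpos"])
f=cams.grab_frame("wrist"); cv2.imwrite("pics/w2.png",f["color"]); print(f["fx"],f["cx"],f["cy"])
```

```text
[ 633.389 -130.653  210.921] [ 179.98    -0.074 -167.964] [0.22  0.23  0.035] [ 0.15  -0.13  -0.005] [ -12.668   25.342   80.718   -0.013   74.017 -114.701]
358.7646034524138 319.22187887773157 197.7925496937975
```

View pics/w2.png

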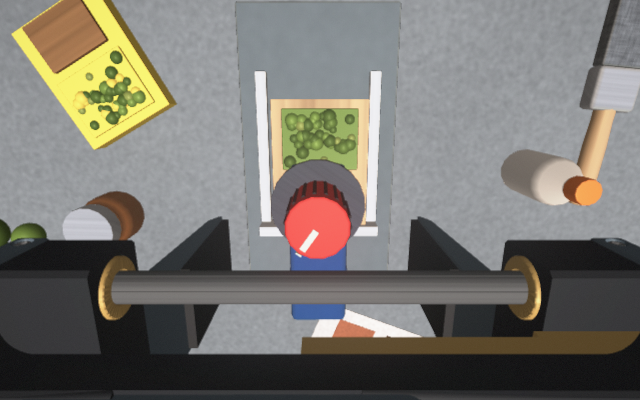

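The wrist view shows the cap's top centre at (318,227), about 2 mm to tool +x and centred between the open fingers, with the plaque home. The bystanders are in place: jar (105,220), glue (550,180), brush (600,120). I'll descend and grip.

>>> step_arm([
  [0.004, 0, 0.07],
  [0.004, 0, 0.15],
  [0.004, 0, 0.2],
  [0.004, 0, 0.21],
  [0.004, 0, 0.21],
], turn=[0, 0, 0, 0, 0])

```text
time_s: 10.78
ee_pos: [633.1, -131.1, 149.0]
ee_rot: [-180.0, 0.0, -168.0]
force: [0.2, -1.0, 0.4]
gripper_width: 90.9
gripper_force: 0.0
```

>>> step_arm([
  [0, 0, 0],
  [0, 0, 0],
  [0, 0, 0],
  [0, 0, 0],
  [0, 0, 0],
  [0, 0, 0],
], turn=[0, 0, 0, 0, 0, 0], fingers=1, force=45)

```text
time_s: 11.52
ee_pos: [633.0, -131.7, 148.6]
ee_rot: [-179.9, 0.0, -167.9]
force: [0.3, -3.0, 0.3]
gripper_width: 39.4
gripper_force: 45.0
```

```bash
cat > s.py <<'E'
from workcell import env
import numpy as np
np.set_printoptions(precision=3,suppress=True)
s=env.state(); print(s["time_s"],s["ee_pos"],s["ee_rot"],s["force"],s["torque"],s["effort"][5],s["qpos"][5],s["gripper_width"],s["gripper_force"])
E
python3 s.py
```

```text
11.525 [ 633.002 -131.711  148.557] [-179.898    0.015 -167.949] [ 0.326 -2.977  0.306] [-0.305 -0.13  -0.021] -0.012783425627276301 -114.74256797324071 39.446227534693975 44.9883770942688
```

>>> step_arm([
  [0, 0, 0],
  [0, 0, 0],
  [0, 0, 0],
  [0, 0, 0],
  [0, 0, 0],
  [0, 0, 0],
  [0, 0, 0],
  [0, 0, 0],
], turn=[0.015, 0.03, 0.045, 0.06, 0.075, 0.09, 0.105, 0.12])

```text
time_s: 12.52
ee_pos: [633.1, -131.8, 148.6]
ee_rot: [-179.9, 0.1, 148.7]
force: [0.2, -2.6, -0.9]
gripper_width: 39.4
gripper_force: 45.0
```

```bash
python3 s.py
```

```text
12.525 [ 633.088 -131.779  148.567] [-179.938    0.093  148.714] [ 0.17  -2.565 -0.926] [-0.362 -0.256  0.26 ] -0.3470947779715061 -71.40802693683612 39.446376228186615 44.98585045337677
```

>>> step_arm([
  [0, 0, 0],
  [0, 0, 0],
], turn=[0.015, 0.03])

```text
time_s: 12.78
ee_pos: [633.1, -131.8, 148.6]
ee_rot: [-180.0, 0.1, 137.9]
force: [1.0, -2.1, -0.2]
gripper_width: 39.1
gripper_force: 45.0
```

```bash
python3 s.py
```

```text
12.775 [ 633.125 -131.779  148.569] [-179.959    0.106  137.914] [ 1.027 -2.127 -0.188] [-0.419 -0.311  0.293] -0.34676757641136646 -60.60784877858958 39.133279807675066 44.985787868499756
```

>>> step_arm([
  [0, 0, 0],
  [0, 0, 0],
], turn=[0.015, 0.03])

```text
time_s: 13.02
ee_pos: [633.1, -131.8, 148.6]
ee_rot: [-180.0, 0.1, 127.1]
force: [0.8, -2.2, -0.1]
gripper_width: 39.4
gripper_force: 45.0
```

```bash
python3 s.py
```

```text
13.025 [ 633.127 -131.774  148.576] [-179.978    0.114  127.116] [ 0.836 -2.239 -0.067] [-0.381 -0.27   0.282] -0.3475382085889578 -49.807226774982205 39.39112211751828 44.98578608036041
```

>>> step_arm([
  [0, 0, 0],
  [0, 0, 0],
], turn=[0.015, 0.03])

```text
time_s: 13.28
ee_pos: [633.1, -131.8, 148.6]
ee_rot: [180.0, 0.1, 116.3]
force: [0.4, -3.0, -0.2]
gripper_width: 39.4
gripper_force: 45.0
```

```bash
python3 s.py
```

```text
13.275 [ 633.15  -131.827  148.554] [179.999   0.12  116.315] [ 0.449 -3.031 -0.156] [-0.464 -0.249  0.218] -0.34737808629870415 -39.00850089412582 39.40403739658131 44.985634088516235
```

Joint 6's effort is the clean signal: a steady 0.347 means the foot is still free. I'll continue in the same way.

>>> step_arm([
  [0, 0, 0],
  [0, 0, 0],
], turn=[0.015, 0.03])

```text
time_s: 13.52
ee_pos: [633.1, -131.8, 148.6]
ee_rot: [180.0, 0.1, 105.5]
force: [0.7, -2.7, -0.2]
gripper_width: 39.1
gripper_force: 45.0
```

```bash
python3 s.py
```

```text
13.525 [ 633.145 -131.828  148.565] [179.978   0.125 105.537] [ 0.687 -2.659 -0.188] [-0.488 -0.313  0.465] -0.16636465676128864 -28.223374461455847 39.121470374952274 44.98531937599182
```

>>> step_arm([
  [0, 0, 0],
  [0, 0, 0],
], turn=[0.015, 0.03])

```text
time_s: 13.78
ee_pos: [633.2, -131.9, 148.6]
ee_rot: [180.0, 0.1, 94.8]
force: [-0.3, -3.2, -0.6]
gripper_width: 39.5
gripper_force: 45.0
```

```bash
python3 s.py
```

```text
13.775 [ 633.159 -131.873  148.556] [179.958   0.131  94.764] [-0.3   -3.186 -0.58 ] [-0.522 -0.304  0.524] -0.11830286588519812 -17.442603492739618 39.488404098521 44.9851530790329
```

>>> step_arm([
  [0, 0, 0],
  [0, 0, 0],
], turn=[0.015, 0.03])

```text
time_s: 14.02
ee_pos: [633.2, -131.9, 148.6]
ee_rot: [179.9, 0.1, 84.0]
force: [0.3, -2.3, -0.8]
gripper_width: 39.2
gripper_force: 45.0
```

```bash
python3 s.py
```

```text
14.025 [ 633.153 -131.876  148.579] [179.933   0.122  83.965] [ 0.316 -2.295 -0.78 ] [-0.54  -0.268  0.545] -0.11818609200417995 -6.64237359482037 39.208074744790295 44.985079765319824
```

The torque has saturated at about 0.5 N m since roughly 90–97° of turn, and the arm is now at 108°. One more 11° should give 22–30° of slip. Then I release, rise and look.

>>> step_arm([
  [0, 0, 0],
  [0, 0, 0],
  [0, 0, 0],
  [0, 0, 0],
  [0, 0, 0],
], turn=[0.015, 0.03, 0.03, 0.03, 0.03])

```text
time_s: 14.65
ee_pos: [633.1, -131.8, 148.6]
ee_rot: [179.9, 0.1, 73.3]
force: [0.0, -5.0, 0.1]
gripper_width: 38.7
gripper_force: 45.0
```

```bash
python3 s.py
```

```text
14.65 [ 633.131 -131.828  148.585] [179.915   0.086  73.318] [ 0.02  -4.984  0.09 ] [-1.046 -0.449  0.484] 0.43395149521529675 3.988275727795694 38.73394117904759 44.98711824417114
```

>>> step_arm([
  [0, 0, 0],
  [0, 0, 0],
  [0, 0, 0],
  [0, 0, 0],
  [0, 0, 0],
  [0, 0, 0],
  [0, 0, -0.05],
  [0, 0, -0.15],
  [0, 0, -0.25],
  [0, 0, -0.3],
  [0, 0, -0.3],
], turn=[0, 0, 0, 0, 0, 0, 0, 0, 0, 0, 0], fingers=-1)

```text
time_s: 16.02
ee_pos: [633.3, -131.0, 239.9]
ee_rot: [179.8, -0.0, 73.2]
force: [-0.0, 0.0, -1.0]
gripper_width: 91.0
gripper_force: 0.0
```

```bash
python3 s.py
python3 - <<'E'
from workcell import env,cams
import cv2
f=cams.grab_frame("wrist"); cv2.imwrite("pics/w3.png",f["color"])
E
```

```text
16.025 [ 633.296 -131.022  239.92 ] [179.835  -0.007  73.239] [-0.019  0.044 -1.008] [ 0.057 -0.044  0.026] 0.00016774207324488088 4.056828511857808 90.95396804854464 0.0
```

View pics/w3.png

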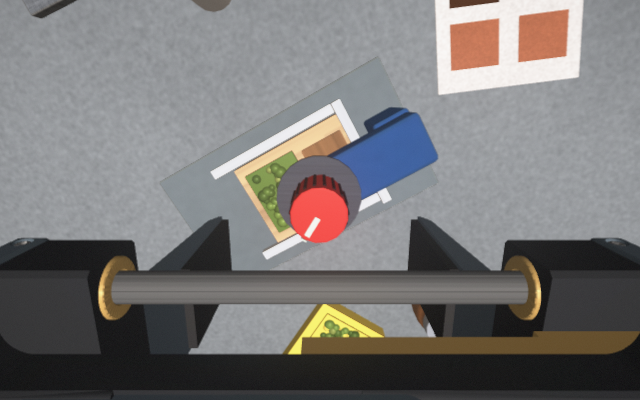

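The holding torque of 0.48 N m shows the clutch is slipping, and the plaque is still home. The cap mark runs at (313,227), but the flange mark is hidden behind the cap from this side. I'll shift the camera to the other side to measure the slip.

>>> step_arm([
  [-0.05, 0, 0],
  [-0.12, 0, 0],
  [-0.2, 0, 0],
  [-0.28, 0, 0],
  [-0.34, 0, 0],
  [-0.37, 0, 0],
  [-0.37, 0, 0],
  [-0.37, 0, 0],
], turn=[0, 0, 0, 0, 0, 0, 0, 0])

```text
time_s: 17.08
ee_pos: [601.0, -236.6, 238.5]
ee_rot: [180.0, -0.0, 73.3]
force: [0.2, -0.2, 0.0]
gripper_width: 91.1
gripper_force: 0.0
```

```bash
python3 s.py
python3 - <<'E'
from workcell import env,cams
import cv2
f=cams.grab_frame("wrist"); cv2.imwrite("pics/w4.png",cv2.resize(f["color"][0:160,200:440],None,fx=3.3,fy=3.3,interpolation=cv2.INTER_CUBIC))
E
```

```text
17.075 [ 600.983 -236.623  238.496] [179.993  -0.021  73.274] [ 0.212 -0.239  0.002] [-0.033 -0.138  0.007] -0.0008737423559068702 -5.80043819426814 91.0652940137749 0.0
```

View pics/w4.png

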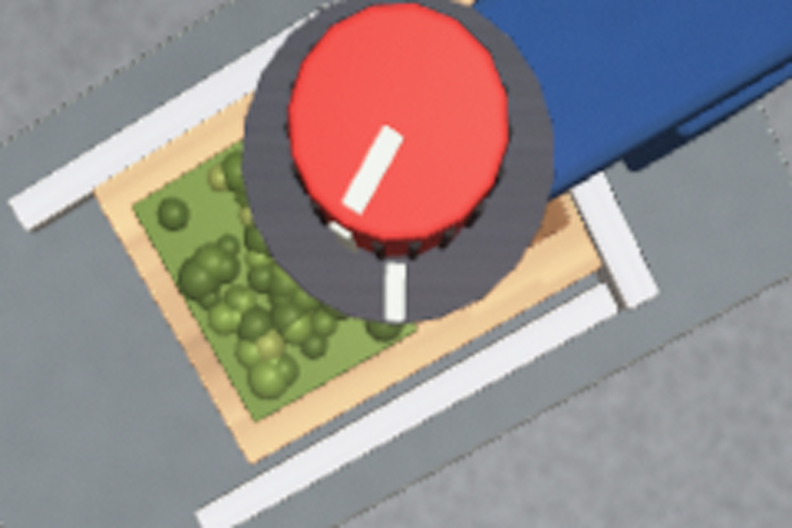

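The flange mark runs straight down, (395,262) to (396,320). The cap mark runs from (395,130) to (352,210), about 28° further clockwise, which is roughly the 30° wanted. The plaque sits against the stop between the guides, and the robot is clear of everything, so I'm handing in.

```bash
python3 -c "
from workcell import env
print(env.job_done())"
```

```text
the job is handed in; nothing more can be done
None
```

I handed the job in at about 17 s: the picture is home against the back stop and clamped, the cap has slipped about 28° past the flange, and the robot is clear. No verdict came back. The clamp force was not measured directly: I inferred it from the clutch slipping at about 0.5 N m.

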